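Shut and clip the wet palette

ROBOT

A 7-joint arm with a two-finger parallel gripper is mounted at the origin on the work surface. World frame = base frame: x ahead of the robot, y to its left, z up, the work surface at z = 0. Lengths are in m, angles in rad, forces in N, time in s.
With the tool pointing down it reaches from about 0.35 to 0.9 m from the base axis. Payload 8.1 kg.
Tool frame: the origin (TCP) lies midway between the tips of the shut fingers; the grasp point (between the pads) lies arm.grasp_offset behind it (arm.grasp_offset is the distance from the TCP to the grasp point, in m); z points along the fingers, y is the line along which they close (so a half turn about z gives the same grasp; the last joint's range is limited). The gripper opens to 92 mm and grips with 3 to 60 N. Pads are 19 mm wide; open, the fingers measure 130 mm over their backs; the gripper's body (75 mm by 190 mm) begins 47 mm behind the grasp point.
Start: joints at [1.023, 0.434, 0.025, 1.573, -0.012, 1.134, -0.075], TCP at [0.269, -0.564, 0.227] pointing down, gripper open.
Joint ranges: [-2.62, 2.62], [-0.44, 2.09], [-1.27, 1.32], [0.08, 2.57], [-1.32, 4.46], [0.12, 2], [-2.74, 2.74]. Speed limits (rad/s): [2.22, 2.22, 3.01, 3.01, 3.14, 3.14, 3.14].

INTERFACE

Orientations are given as a rotation vector (axis times angle).
In Python, from cell import observe, imaging, arm gives the robot as it stands.
- The arm moves only by the tool apply_moves, never from a script. Its argument "commands" is a list of rows, each a list of 5 numbers: the opening in per cent of the stroke, from 0 (shut) to 100 (fully open), then the shift along the world's x, y, z in units of 0.06 m (1.0 is 0.06 m), then the turn about the world's z in units of 0.5 rad (1.0 is 0.5 rad). A call has 1 to 12 rows; each row shifts and turns the commanded pose from where the row before left it; what a row does not reach is not made up. A row lasts 1/8 s, in which the tool goes at most 62.5 mm and 10.7 degrees, less where a joint would pass 70% of its speed; a pose out of reach is approached as far as the arm can. A call with a number of a shift or a turn outside -1 to 1 is refused whole. A call with a gripper value outside its range is refused whole. The fingers move at their own pace and stop on an object; "newtons" is the grip in N (left out, the last holds). Time passes only in rows, so rows that do not move let the fingers close. It gives the time, the measured TCP pose, the force, the opening and the grip force at its end, in the units of the state.
- observe(): the state, without advancing time (a new reading comes with each control period).
- imaging.get_image(name): name is "side" or "top"; returns (picture, depth): 384x512x3 uint8, red, green, blue; 384x512 float32, m along the optical axis (not along the pixel's ray), 0 where there is no reading.
- imaging.camera_params(name): a dict with "camera_matrix" (3x3 intrinsics, pixels), "origin" and "rotation" of the camera in the world. Camera axes: x right, y up, looking along -z (the intrinsics and any distortion apply to the point x, -y, -z); pixel columns grow to the right and rows downward; lengths in m; the calibration is good to about 2 mm. A picture is of the moment at which its call begins. camera_params takes no time and is no camera call.
- arm.sign_off(): hands the job in; it is judged then, once.
The state is a dict: "clock": time; "joints": joint angles; "dq": joint speeds; "joint_efforts": joint torques, N m; "position": TCP position; "ee_rot": TCP orientation; "force": force on the tool from outside, world axes, zero at the start; "ft_torque": the same for the moment, N m; "width": opening from 0.0 (shut) to 1.0 (fully open); "gripper_force": force on a finger pad.
Only numpy, scipy, OpenCV 4.12 (cv2) and the standard library are available. Lean on these libraries where they do the work, as an engineer would, in place of code of your own. Each camera call takes 0.05 s, during which the arm holds its last target. There are 200 camera calls.

TASK

Put the wet palette to bed: push its standing blue lid over until it lies fully shut on the tray, and after that push the orange clip upright so that its tongue lies over the lid's edge. Only push: do not lift, tip or shove the palette away from where it stands, leave the bottles, tweezers, brush and mug undisturbed, and finish clear of everything.

Things in the scene. Friction and masses are not known exactly. Their poses are not given: they have to be found in the camera images.
- palette: Wet palette, loose on the grey mat (mat top 3 mm above the desk): white ceramic tray 200 (its x) x 140 (its y) x 30 mm high, 0.95 kg with lid and clip. Origin: centre of the tray's underside, z up. Lid hinged on its +y long side (to the robot's left), clip at the middle of its -y long side. Its yaw is within 0.65 rad of 0. Pushes above about 5 N slide it.
- palette_lid (a joint): Angle of the flat blue lid (200 x 142 x 5 mm) about its hinge line, along the palette's x at palette y +70, z 34 mm. 0 = shut, level over the tray, top face at z 37 mm; pi/2 = upright; starts at 1.65 to 2.0, leaning outward past upright (hard stop 2.1). Stiff friction hinge: stays at any angle, does not fall shut, takes about 2 N at its free edge to move.
- lid_edge (a point): Middle of the lid's free long edge, 142 mm from the hinge line: the top of the lid while it stands open; at palette (0, -72, 34.5) mm when shut.
- palette_clip (a joint): Angle of the orange clip, 40 mm wide, about a line along the palette's x at palette y -79, z 12 mm. An L: 3 mm thick leg rising 33 mm from the hinge, then a 20 mm tongue. 0 = home (hard stop): leg upright, outer face at y -81.5, top z 45 mm, tongue over the lid. Grows as it leans outward and down; starts 0.35 to 0.7. Stays where left; 1 to 2 N in and up along its arc moves it.
- clip_corner (a point): Outer top corner of the clip's L, mid-width, 33 mm from the clip's hinge line: at palette (0, -81.5, 45) mm when home, lower and farther out when open.
- bottle_red: Sealed red dropper bottle, 25 mm across, 76 mm tall, 30 g, standing loose on the mat. Origin at the centre of its underside. Bystander.
- bottle_green: Sealed green dropper bottle, same shape and size. Bystander.
- bottle_yellow: Sealed yellow dropper bottle, same shape and size. Bystander.
- tweezers: Steel tweezers lying on the mat, 118 mm along their x, about 15 mm wide, 8 mm high. Origin at the centre of the underside. Bystander.
- brush: Brush 180 mm long lying along its x on the bare desk at the right. Bystander.
- mug: Empty blue mug, 76 mm across, 90 mm tall, on the bare desk at the left. Origin at the centre of its underside. Bystander.
There are look-alikes about, which are no part of the job. Of the things that look like the palette, the largest one is meant.

How it is judged:
On the way, in this order (a step that is already met when the one before it is completed fails the run):
1. the lid is fully shut while the clip is still open (value of joint palette_lid below 0.04 rad and value of joint palette_clip above 0.2 rad), for 0.2 s.
2. the clip is pushed home over the shut lid (value of joint palette_lid below 0.04 rad and value of joint palette_clip below 0.12 rad), for 0.2 s.
At the end, for the whole second after the job is handed in: The lid is shut to within 0.04 rad (6 mm at its edge), the clip home to within 0.12 rad, and the palette at rest, level, within 30 mm of where it stood (all of step 2 and distance of palette from where it was at the start of the episode below 0.03 m and angle between palette's own z axis and vertical below 0.05 rad and linear speed of palette below 0.01 m/s); the robot touches nothing.
It fails at once if the palette is shoved more than 30 mm from its place (distance of palette from where it was at the start of the episode above 0.03 m).
It fails at once if the palette is lifted or tipped (height (world z) of palette above 0.013 m or angle between palette's own z axis and vertical above 0.12 rad).
It fails at once if a bottle is moved more than 20 mm or tipped (distance of any of bottle_red, bottle_green, bottle_yellow from where it was at the start of the episode above 0.02 m or angle between any of bottle_red, bottle_green, bottle_yellow's own z axis and vertical above 0.3 rad).
It fails at once if the tweezers, brush or mug are moved more than 20 mm (distance of any of tweezers, brush, mug from where it was at the start of the episode above 0.02 m).
It also fails if it takes over 51 s, if anything falls off the work surface, if the arm or the gripper's body presses on something with over 40 N, if the wrist force passes 120 N, or if a joint passes its speed limit or range.

## Working session

There is one attempt and no reset: what is moved stays moved. The work goes in short steps, Python scripts to look and compute and a tool call to move; the robot and the scene stay as the last step left them, time stands still between calls to the robot, and variables do not carry over. Pictures are saved under pics/ and viewed, at most 10 in all, crops included, and the job is handed in when it is done.

Besides the shell and the picture viewer there is one more tool, called after "Emit:" as a command line: name --pt "numbers of a row" for each row, then --argument value for the rest. apply_moves: Moves the arm, as the interface text tells. Its arguments: {"type":"object","properties":{"commands":{"type":"array"},"newtons":{"type":"number"}},"required":["commands"]}

```bash
mkdir -p pics; ls; cat > h.py <<'E'
import numpy as np, cv2
from cell import observe, imaging, arm
def grab(n,save=None):
    p,d=imaging.get_image(n)
    if save: cv2.imwrite('pics/'+save,p[:,:,::-1])
    return p,d
def pts(n,d):
    c=imaging.camera_params(n);K=np.array(c['camera_matrix']);R=np.array(c['rotation']);o=np.array(c['origin'])
    v,u=np.mgrid[:d.shape[0],:d.shape[1]]
    x=(u-K[0,2])/K[0,0]*d; y=(v-K[1,2])/K[1,1]*d
    P=np.stack([x,-y,-d],-1)@R.T+o
    P[d<=0]=np.nan
    return P
E
python3 - <<'E'
from h import *
for n in('top','side'):
    p,d=grab(n,n+'0.png'); np.savez(n+'0.npz',p=p,d=d); print(imaging.camera_params(n),(d>0).mean())
s=observe();print(s['clock'],s['position'],s['ee_rot'],s['width'],arm.grasp_offset)
E
```

```text
pics
{'camera_matrix': array([[456.36327926,   0.        , 256.45049296],
       [  0.        , 456.36327926, 192.02777561],
       [  0.        ,   0.        ,   1.        ]]), 'origin': array([ 0.24812016, -0.01647487,  1.62158273]), 'rotation': array([ 0.12629245, -0.10904382, -1.57633541])} 0.99566650390625
{'camera_matrix': array([[415.39121549,   0.        , 253.91074287],
       [  0.        , 415.39121549, 201.65443386],
       [  0.        ,   0.        ,   1.        ]]), 'origin': array([0.37716179, 1.050026  , 0.68182016]), 'rotation': array([ 0.09879979, -1.52941172, -2.67040381])} 0.9959309895833334
0.1 [ 0.26867225 -0.56380952  0.22604407] [-3.06296173e+00 -6.92501682e-01  6.70534222e-04] 1.0010188786906213 0.0188
```

```bash
sed -i "s/R=np.array(c\['rotation'\])/R=cv2.Rodrigues(np.array(c['rotation']))[0]/" h.py; python3 -c "
import h,numpy as np
d=np.load('top0.npz')['d'];print(h.pts('top',d)[[100,200,300,200,200],[256,256,256,100,400]])"
```

```text
[[ 8.39165958e-01 -6.42886922e-04 -4.09213189e-03]
 [ 4.62837091e-01  2.13035272e-03  7.60354006e-03]
 [ 1.15135231e-01  4.73131249e-03  1.53300325e-02]
 [ 4.68817347e-01  5.62746694e-01  2.45475187e-03]
 [ 4.59344801e-01 -5.12870284e-01 -2.72279054e-03]]
```

View pics/top0.png

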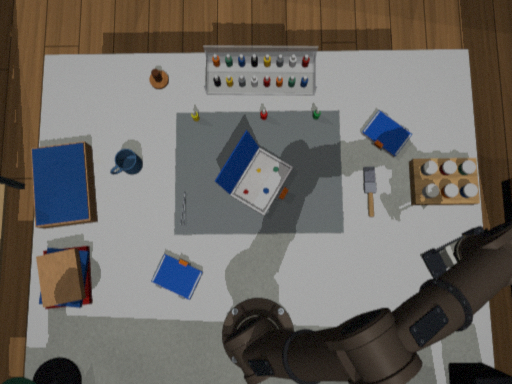

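View pics/side0.png

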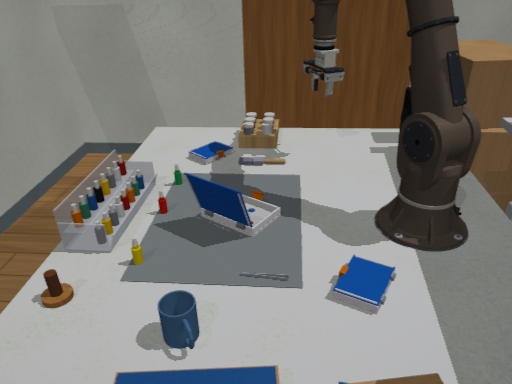

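```bash
python3 - <<'E'
from h import *
T=np.load('top0.npz');p,d=T['p'],T['d'];P=pts('top',d)
hsv=cv2.cvtColor(p,cv2.COLOR_RGB2HSV)
cv2.imwrite('pics/crop0.png',cv2.resize(p[100:230,180:330,::-1],None,fx=5,fy=4.5*1,interpolation=cv2.INTER_NEAREST))
roi=np.zeros(d.shape,bool);roi[125:222,205:300]=1
blue=roi&(hsv[...,0]>100)&(hsv[...,0]<130)&(hsv[...,1]>150)&(hsv[...,2]>50)
org=roi&(hsv[...,0]<20)&(hsv[...,1]>130)&(hsv[...,2]>90); org[:,:275]=0
wh=roi&(hsv[...,1]<50)&(hsv[...,2]>170)
def rep(n,m):
    q=P[m];print(n,m.sum(),q.mean(0),'z pct',np.nanpercentile(q[:,2],[2,50,98]))
    return q
q=rep('lid',blue);rep('org',org);w=rep('white',wh)
# rim
c=np.argwhere(wh|org)[:,::-1].astype(np.int32)
cnt=max(cv2.findContours((wh).astype(np.uint8),0,2)[0],key=cv2.contourArea)
box=cv2.boxPoints(cv2.minAreaRect(cnt));print('box',box)
cam=imaging.camera_params('top');K=cam['camera_matrix'];R=cv2.Rodrigues(cam['rotation'])[0];o=cam['origin']
def ray(uv,z):
    r=R@np.array([(uv[0]-K[0,2])/K[0,0],-(uv[1]-K[1,2])/K[1,1],-1]);return o+r*(z-o[2])/r[2]
for b in box:print(ray(b,.033))
# lid plane
q=q[~np.isnan(q[:,0])];m=np.median(q,0);g=np.abs(q-m).max(1)<.15;q=q[g];m=q.mean(0);n=np.linalg.svd(q-m)[2][2];n*=np.sign(n[1]) ;print('lid n',n,'m',m)
lbox=cv2.boxPoints(cv2.minAreaRect(max(cv2.findContours(blue.astype(np.uint8),0,2)[0],key=cv2.contourArea)))
for b in lbox:
    r=R@np.array([(b[0]-K[0,2])/K[0,0],-(b[1]-K[1,2])/K[1,1],-1]);print(b,o+r*((m-o)@n)/(r@n))
mat=P[200:225,190:230];print('mat z',np.nanmedian(mat[...,2]))
# side view
S=np.load('side0.npz');ps,ds=S['p'],S['d'];Q=pts('side',ds);hs=cv2.cvtColor(ps,cv2.COLOR_RGB2HSV)
r2=np.zeros(ds.shape,bool);r2[165:235,180:285]=1
o2=r2&(hs[...,0]<20)&(hs[...,1]>130)&(hs[...,2]>90);b2=r2&(hs[...,0]>100)&(hs[...,0]<130)&(hs[...,1]>150)
print('side org',o2.sum(),np.nanmedian(Q[o2],0),np.nanmax(Q[o2],0),np.nanmin(Q[o2],0))
q=Q[b2];q=q[~np.isnan(q[:,0])];print('side lid',len(q),q[q[:,2].argmax()],np.percentile(q[:,2],[50,98]))
m=np.median(q,0);n=np.linalg.svd(q-m)[2][2];print(n,m); print(Q[230,280])
E
```

```text
lid 1136 [nan nan nan] z pct [0.04296031 0.11623261 0.17333831]
org 45 [ 0.48177963 -0.09392265  0.04803401] z pct [0.04226976 0.04702402 0.05634254]
white 0 [nan nan nan] z pct nan<stdin>:10: RuntimeWarning: Mean of empty slice.
  ret = um.true_divide(
  return np.nanmean(a, axis, out=out, keepdims=keepdims)
Traceback (most recent call last):
ValueError: max() iterable argument is empty
```

View pics/crop0.png

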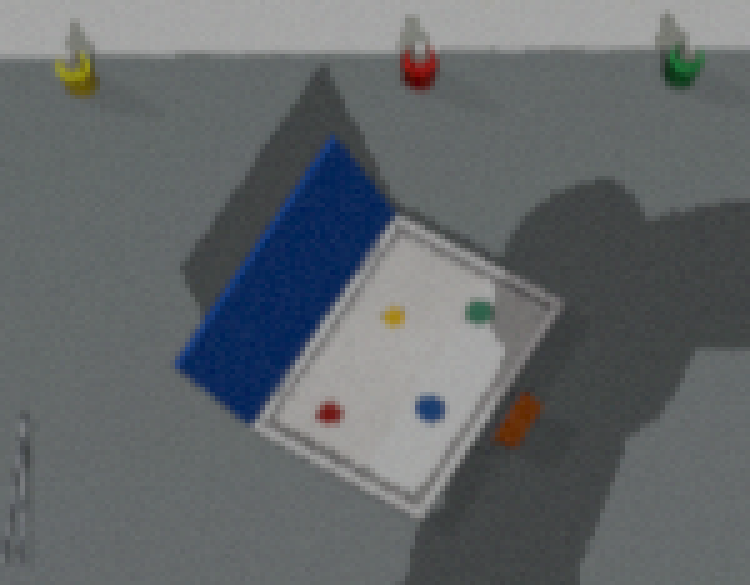

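The crop shows the open palette: tray corners at crop (400,215), (563,303), (420,513), (255,428), the blue lid leaning out at its left, the clip at (518,420). The candidates were: open palette (257,178), shut small ones (386,132) and (178,276), and a blue book (63,185). The open one is the largest, so I choose it.

```bash
cat >> h.py <<'E'
def cam(n):
    c=imaging.camera_params(n);return c['camera_matrix'],cv2.Rodrigues(np.array(c['rotation']))[0],np.array(c['origin'])
def dirv(n,uv):
    K,R,o=cam(n);return R@np.array([(uv[0]-K[0,2])/K[0,0],-(uv[1]-K[1,2])/K[1,1],-1]),o
def ray(n,uv,z):
    r,o=dirv(n,uv);return o+r*(z-o[2])/r[2]
E
python3 - <<'E'
from h import *
T=np.load('top0.npz');p,d=T['p'],T['d'];P=pts('top',d)
C=np.array([[400,215],[563,303],[420,513],[255,428]])/[5,4.5]+[180-.4,100-.4]
W=np.array([ray('top',c,.033) for c in C]);print('tray corners',W.round(4).tolist())
print('sides',[np.linalg.norm(W[i]-W[i-1]).round(4) for i in range(4)])
ex=(W[0]-W[3]+W[1]-W[2]);yaw=np.arctan2(ex[1],ex[0]);ctr=W.mean(0);print('yaw',yaw,'ctr',ctr)
X=np.array([np.cos(yaw),np.sin(yaw),0]);Y=np.array([-X[1],X[0],0])
ctr[2]=.003
hsv=cv2.cvtColor(p,cv2.COLOR_RGB2HSV)
for n,p_,P_,box in(('top',p,P,(125,222,205,300)),('side',None,None,(165,235,180,285))):
    if n=='side':
        S=np.load('side0.npz');p_=S['p'];P_=pts('side',S['d'])
    h=cv2.cvtColor(p_,cv2.COLOR_RGB2HSV);r=np.zeros(h.shape[:2],bool);r[box[0]:box[1],box[2]:box[3]]=1
    b=r&(h[...,0]>100)&(h[...,0]<130)&(h[...,1]>150)
    o=r&(h[...,0]<20)&(h[...,1]>130)&(h[...,2]>80)
    for k,m in(('lid',b),('clip',o)):
        q=P_[m]-ctr;q=q[~np.isnan(q[:,0])];L=np.stack([q@X,q@Y,q[:,2]],1)*1000
        if k=='lid':
            L=L[(abs(L[:,0])<110)&(L[:,2]>25)&(L[:,1]>40)&(L[:,1]<150)]
            f=np.polyfit(L[:,2],L[:,1],1);print(n,'lid angle',np.pi/2+np.arctan(f[0]),'y at z34',np.polyval(f,34))
        else: L=L[(L[:,1]<-60)&(L[:,1]>-120)&(abs(L[:,0])<40)]
        print(n,k,len(L),'lo',np.percentile(L,2,0).round(),'med',np.median(L,0).round(),'hi',np.percentile(L,98,0).round())
for nm,uv,z in(('yel',(195,115),.06),('red',(264,115),.06),('grn',(316,114),.06),('twz',(184,208),.005),('brush',(370,190),.01),('mug',(128,162),.09)):print(nm,ray('top',uv,z).round(3))
E
```

```text
tray corners [[0.649, -0.0125, 0.033], [0.5765, -0.1275, 0.033], [0.4113, -0.0244, 0.033], [0.4791, 0.0911, 0.033]]
sides [np.float64(0.199), np.float64(0.1359), np.float64(0.1948), np.float64(0.1339)]
yaw -0.5526559822315904 ctr [ 0.52896241 -0.01830698  0.033     ]
top lid angle 1.9050198222764223 y at z34 67.97221271930948
top lid 1110 lo [-96.  73.  47.] med [ -3.  96. 114.] hi [ 93. 117. 170.]
top clip 57 lo [-20. -97.  12.] med [ -1. -89.  44.] hi [ 18. -81.  53.]
side lid angle 1.901601934127981 y at z34 73.12429172785058
side lid 1467 lo [-98.  75.  41.] med [ -8. 100. 111.] hi [ 83. 119. 169.]
side clip 81 lo [-19. -97.  21.] med [ -1. -89.  31.] hi [ 18. -80.  49.]
yel [0.763 0.216 0.06 ]
red [ 0.76  -0.029  0.06 ]
grn [ 0.761 -0.214  0.06 ]
twz [0.437 0.259 0.005]
brush [ 0.495 -0.404  0.01 ]
mug [0.588 0.44  0.09 ]
```

Emit:
apply_moves --pt "0 0.4 0.8 0.1 0.095" --pt "0 0.4 0.8 0.1 0.095" --pt "0 0.4 0.8 0.1 0.095" --pt "0 0.4 0.8 0.1 0.095" --pt "0 0.4 0.8 0 0.095" --pt "0 0.4 0.8 0 0.095" --pt "0 0.4 0.8 0 0.095" --pt "0 0.4 0.8 0 0.095" --pt "0 0.4 0.8 0 0.095" --pt "0 0.4 0.8 0 0.095" --pt "0 0.4 0.8 0 0.095" --pt "0 0.4 0.8 0 0.095" --newtons 20

```text
clock: 1.6
position: [0.5573, 0.0132, 0.2505]
ee_rot: [2.745, 1.528, -0.001]
force: [-0.1, -0.6, 0.6]
width: 0.009
gripper_force: 0.0
```

Emit:
apply_moves --pt "0 0.5 0.9 0 0" --pt "0 0.5 0.9 0 0" --pt "0 0 0 -0.5 0" --pt "0 0 0 -0.6 0" --pt "0 0 0 -0.6 0" --pt "0 0 0 0 0"

```text
clock: 2.35
position: [0.6147, 0.119, 0.1458]
ee_rot: [-2.744, -1.526, 0.01]
force: [-0.6, 0.3, 0.5]
width: 0.006
gripper_force: 0.0
```

```bash
cat >> h.py <<'E'
CT=np.array([.529,-.018,.003]);YAW=-.553
XX=np.array([np.cos(YAW),np.sin(YAW),0]);YY=np.array([-XX[1],XX[0],0])
def loc(q):
    q=np.asarray(q)-CT;return np.stack([q@XX,q@YY,q[...,2]],-1)*1000
E
python3 - <<'E'
from h import *
s=observe();print(loc(s['position']).round(1),s['position'],s['force'])
p,d=grab('side')
cv2.imwrite('pics/s1.png',cv2.resize(p[60:260,140:320,::-1],None,fx=3.5,fy=3,interpolation=cv2.INTER_CUBIC))
E
```

```text
[  1.  161.6 142.8] [0.614748   0.11897185 0.14582609] [-0.59768217  0.28107317  0.47130975]
```

View pics/s1.png

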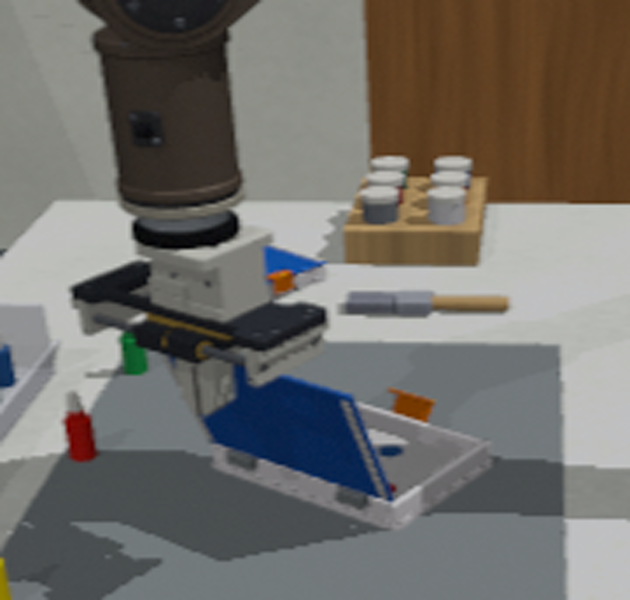

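Emit:
apply_moves --pt "0 -0.0875 -0.142 0 0" --pt "0 -0.0875 -0.142 0 0" --pt "0 -0.0875 -0.142 0 0" --pt "0 -0.0875 -0.142 0 0" --pt "0 -0.0875 -0.142 0 0" --pt "0 -0.0875 -0.142 0 0"

```text
clock: 3.15
position: [0.5852, 0.0682, 0.1489]
ee_rot: [2.746, 1.526, 0.001]
force: [1.4, 1.6, 1.4]
width: 0.001
gripper_force: 0.7
```

```bash
cat >> h.py <<'E'
def status():
    s=observe();print('t',s['clock'],'loc',loc(s['position']).round(1),'F loc',np.array([s['force']@XX,s['force']@YY,s['force'][2]]).round(1))
def lid():
    for n in('top','side'):
        p,d=grab(n);P=loc(pts(n,d));h=cv2.cvtColor(p,cv2.COLOR_RGB2HSV)
        L=P[(h[...,0]>100)&(h[...,0]<130)&(h[...,1]>150)]
        L=L[(abs(L[:,0])<110)&(L[:,2]>20)&(L[:,2]<190)&(L[:,1]>-90)&(L[:,1]<150)]
        m=L.mean(0);v=np.linalg.svd(L-m,full_matrices=False)[2][2];v*=np.sign(v[1]+v[2])
        print(n,'lid th',np.arctan2(v[1],v[2]).round(3),'x-comp',v[0].round(3),len(L),'lo',np.percentile(L,1,0).round(),'hi',np.percentile(L,99,0).round())
        C=P[(h[...,0]<20)&(h[...,1]>130)&(h[...,2]>80)];C=C[(C[:,1]<-60)&(C[:,1]>-120)&(abs(C[:,0])<40)]
        if len(C):print('  clip',len(C),np.percentile(C,2,0).round(),np.median(C,0).round(),np.percentile(C,98,0).round())
E
python3 -c "
from h import *
status();lid()"
```

```text
t 3.15 loc [  2.5 102.9 145.9] F loc [0.4 2.1 1.4]
top lid th 1.705 x-comp -0.007 75 lo [-99.  70.  47.] hi [-72.  89. 175.]
  clip 30 [ -4. -97.  11.] [ 10. -90.  43.] [ 25. -81.  51.]
side lid th 1.693 x-comp -0.003 1677 lo [-99.  72.  39.] hi [ 86.  91. 175.]
  clip 76 [-19. -97.  21.] [ -3. -88.  31.] [ 16. -81.  49.]
```

Emit:
apply_moves --pt "0 -0.083 -0.135 0 0" --pt "0 -0.083 -0.135 0 0" --pt "0 -0.0875 -0.142 -0.017 0" --pt "0 -0.0875 -0.142 -0.017 0" --pt "0 -0.0875 -0.142 -0.017 0" --pt "0 -0.09 -0.146 -0.072 0" --pt "0 -0.09 -0.146 -0.072 0" --pt "0 -0.09 -0.146 -0.072 0"

```text
clock: 4.25
position: [0.5431, -0.0, 0.1323]
ee_rot: [-2.746, -1.526, 0.0]
force: [1.2, 0.5, -0.4]
width: 0.006
gripper_force: 0.5
```

```bash
python3 -c "
from h import *
status();lid()"
```

```text
t 4.25 loc [  2.5  22.7 129.3] F loc [ 0.7  1.  -0.4]
top lid th 1.004 x-comp -0.051 46 lo [-96.  -5.  37.] hi [-77.  69. 153.]
side lid th 0.979 x-comp -0.003 2257 lo [-98.  -5.  39.] hi [ 87.  71. 151.]
```

Emit:
apply_moves --pt "0 -0.096 -0.156 -0.15 0" --pt "0 -0.096 -0.156 -0.15 0" --pt "0 -0.074 -0.12 -0.18 0" --pt "0 -0.074 -0.12 -0.18 0" --pt "0 -0.048 -0.078 -0.21 0" --pt "0 -0.048 -0.078 -0.21 0" --pt "0 -0.015 -0.024 -0.14 0" --pt "0 -0.015 -0.024 -0.14 0" --pt "0 0 0 -0.12 0" --pt "0 0 0 0 0"

```text
clock: 5.6
position: [0.5153, -0.0445, 0.0434]
ee_rot: [-2.745, -1.527, 0.001]
force: [-1.2, -0.0, 0.7]
width: 0.002
gripper_force: 0.0
```

```bash
python3 -c "
from h import *
status();lid()"
```

```text
t 5.6 loc [  2.3 -29.8  40.4] F loc [-1.  -0.6  0.7]
top lid th 0.58 x-comp -0.098 469 lo [-94. -68.  29.] hi [ 27.  69. 149.]
side lid th 0.02 x-comp -0.002 1339 lo [-98. -67.  35.] hi [87. 70. 43.]
  clip 41 [-19. -98.  29.] [  0. -91.  34.] [ 18. -80.  49.]
```

Emit:
apply_moves --pt "0 0 0 -0.03 0" --pt "0 0 0 -0.03 0" --pt "0 0 0 -0.03 0" --pt "0 0 0 0 0"

```text
clock: 6.2
position: [0.516, -0.0447, 0.04]
ee_rot: [2.745, 1.526, 0.001]
force: [-5.9, 0.0, 21.4]
width: 0.006
gripper_force: 10.6
```

Emit:
apply_moves --pt "0 0 0 0.3 0" --pt "0 0 0 0.8 0" --pt "0 -0.2 -0.34 0.2 0" --pt "0 -0.4 -0.6 0 0" --pt "0 -0.26 -0.45 0 0" --pt "0 0 0 0 0"

```text
clock: 6.95
position: [0.4624, -0.1306, 0.1164]
ee_rot: [2.749, 1.52, -0.002]
force: [0.6, 0.4, -0.6]
width: 0.008
gripper_force: 0.0
```

```bash
python3 - <<'E'
from h import *
status();lid()
p,d=grab('top');q,_=grab('side')
a=cv2.resize(p[120:225,200:310],(400,400));b=cv2.resize(q[150:250,170:300],(400,400))
cv2.imwrite('pics/c2.png',np.hstack([a,b])[:,:,::-1])
E
```

```text
t 6.95 loc [   2.5 -130.8  113.4] F loc [ 0.3  0.6 -0.6]
top lid th -0.001 x-comp 0.003 1894 lo [-87. -69.  29.] hi [86. 67. 45.]
  clip 11 [-20. -91.  40.] [-16. -84.  44.] [ 14. -82.  53.]
side lid th 0.002 x-comp -0.001 1410 lo [-99. -67.  34.] hi [87. 70. 41.]
  clip 56 [-21. -96.  26.] [ -3. -90.  35.] [ 16. -79.  52.]
```

View pics/c2.png

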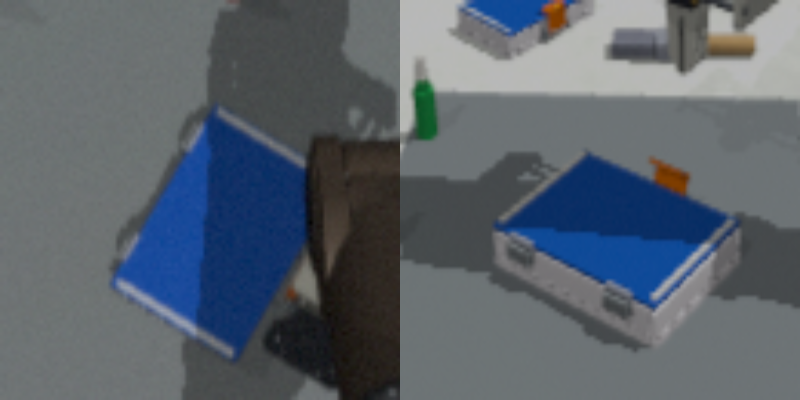

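Emit:
apply_moves --pt "0 0 0 -0.6 0" --pt "0 0 0 -0.6 0" --pt "0 0 0 -0.27 0" --pt "0 0.0875 0.142 0 0" --pt "0 0.0875 0.142 0 0" --pt "0 0.044 0.071 0 0" --pt "0 0.044 0.071 0 0" --pt "0 0 0 0 0"

```text
clock: 8.15
position: [0.4802, -0.1022, 0.0287]
ee_rot: [2.745, 1.527, 0.001]
force: [0.7, -0.5, 0.4]
width: 0.005
gripper_force: 0.0
```

```bash
python3 -c "
from h import *
status();lid()"
```

```text
t 8.15 loc [  2.7 -97.3  25.7] F loc [ 0.9 -0.   0.4]
top lid th 0.007 x-comp 0.006 1489 lo [-88. -60.  29.] hi [85. 68. 45.]
side lid th -0.001 x-comp -0.001 1408 lo [-99. -67.  35.] hi [87. 70. 41.]
  clip 48 [-19. -83.  32.] [ -6. -74.  46.] [ 16. -65.  49.]
```

Emit:
apply_moves --pt "0 0.018 0.028 0 0" --pt "0 0.018 0.028 0 0"

```text
clock: 8.5
position: [0.4818, -0.0994, 0.0283]
ee_rot: [2.746, 1.526, -0.0]
force: [-0.6, -1.0, 0.9]
width: 0.005
gripper_force: 0.3
```

Emit:
apply_moves --pt "0 0.013 0.021 0 0" --pt "0 0 0 0 0"

```text
clock: 8.75
position: [0.4826, -0.098, 0.0283]
ee_rot: [2.746, 1.526, -0.0]
force: [-0.5, -0.7, 0.0]
width: 0.006
gripper_force: 0.5
```

```bash
python3 -c "
from h import *
status();lid()"
```

```text
t 8.75 loc [  2.5 -92.5  25.3] F loc [-0.1 -0.9  0. ]
top lid th 0.035 x-comp 0.011 1404 lo [-88. -57.  28.] hi [85. 68. 47.]
side lid th 0.001 x-comp -0.001 1397 lo [-98. -66.  35.] hi [88. 69. 41.]
  clip 47 [-20. -84.  36.] [ -4. -71.  46.] [ 17. -60.  87.]
```

Near home; push on in small steps until the hard stop shows in the force.

Emit:
apply_moves --pt "0 0.01 0.016 0 0" --pt "0 0.01 0.016 0 0" --pt "0 0 0 0 0"

```text
clock: 9.22
position: [0.4827, -0.0978, 0.0283]
ee_rot: [2.746, 1.524, -0.004]
force: [-4.0, -7.4, 4.5]
width: 0.009
gripper_force: 4.1
```

Emit:
apply_moves --pt "0 -0.0875 -0.142 0 0" --pt "0 -0.175 -0.284 0 0" --pt "0 -0.175 -0.284 0.2 0" --pt "0 -0.1 -0.3 0.8 0" --pt "0 0 -0.8 0.9 0" --pt "0 0 -0.8 0.9 0" --pt "0 0 -0.8 0 0" --pt "0 0 -0.8 0 0" --pt "0 0 0 0 0"

```text
clock: 10.35
position: [0.4503, -0.3401, 0.1814]
ee_rot: [2.749, 1.517, -0.001]
force: [0.2, 0.4, -0.8]
width: 0.004
gripper_force: 0.0
```

```bash
python3 - <<'E'
from h import *
status();lid()
p,d=grab('top');q,_=grab('side')
a=cv2.resize(p[90:240,170:350],(400,400));b=cv2.resize(q[150:250,170:300],(400,400))
cv2.imwrite('pics/c3.png',np.hstack([a,b])[:,:,::-1])
E
```

```text
t 10.35 loc [ 102.2 -315.5  178.4] F loc [-0.   0.4 -0.8]
top lid th -0.002 x-comp 0.001 1913 lo [-87. -69.  28.] hi [87. 67. 45.]
  clip 63 [-20. -81.  39.] [ -0. -72.  45.] [ 18. -63.  51.]
side lid th 0.0 x-comp -0.001 1403 lo [-99. -67.  35.] hi [87. 70. 41.]
  clip 47 [-20. -81.  37.] [ -5. -71.  46.] [ 15. -62.  48.]
```

View pics/c3.png

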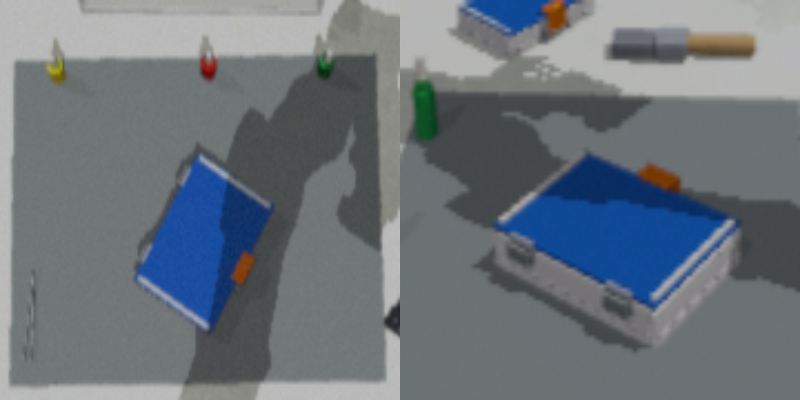

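The lid is shut and the clip's tongue lies over its edge (left panel 243,268). The palette, bottles and tweezers are in place and the arm is clear.

```bash
python3 -c "
from h import *
print(arm.sign_off())"
```

```text
the job is handed in; nothing more can be done
None
```

The lid is fully shut, the clip is home with its tongue over the lid's edge, nothing else was visibly disturbed, and the job was handed in at about 10.5 s with the arm clear; no verdict came back.

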